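# Turn-down round: lay out the guest trays and dim the lamp

## Task

Turn the lamp's dimmer fully up to work by, then lift the top tray off the pile and set it squarely in the middle of one of the two mats, lying the same way as the mat, and the next tray likewise on the other mat, leaving the last tray where it is as the spare. Put every soap carton into the tray on the red mat and every tea tin into the tray on the blue mat, side by side on the tray's floor, the right way up. When all is laid out, slide the dimmer back down until the cap's line is level with the brass pointer; leave everything else where it stands.

Things in the scene. Friction and masses are not known exactly. Their poses are not given: they have to be found in the camera images.
- tray1: bottom tray of the pile, the spare, stays put. All 3 alike: open pine tray, 180 mm long (x), 120 wide (y), 50 high, vertical walls 8 mm thick (long walls centred at y = +-56 mm, short ones at x = +-86), inside 164 x 104 mm; 0.28 kg. Origin: centre of its underside (the foot's), z up; inner floor 16 mm, rim 50 mm above it. A wall can be pinched from above at its middle
- tray2: middle tray of the pile, like tray1. Under each tray a dark foot, 156 x 96 x 8 mm, drops loosely (4 mm play all round) inside the walls of the tray below, whose rim carries it: stacked trays are 42 mm apart and merely rest on one another
- tray3: top tray of the pile, like tray1 and tray2
- mat_red: fixed red mat, 220 mm (its x) by 160 mm (its y), 3 mm thick, lying on the table to the robot's left or right. Origin: centre of its underside, at table height
- mat_blue: fixed blue mat, same size, on the other side
- fader (a joint): position of the lamp dimmer's sliding cap along its track, m: 0 = lowest end (small black dot), 0.12 = fully up (large yellow dot). Moves with 1.5 N of friction (and 4 N s/m of damping) and stays where it is left
- dimmer: fixed white dimmer slab, 70 mm (its x) by 210 mm (its y) by 22 mm high. Origin: centre of its underside. The track runs along its y; the cap moves towards +y as it goes up, over the middle 120 mm (cap centre at y = joint value - 60 mm, x = 0). The yellow dot is at its +y end
- fader_top (a point): centre of the top of the dimmer's black cap with a white line across it; 52 mm above the table. The cap measures 34 mm across the track (x), 18 mm along it (y) and stands 30 mm above the slab. Axes parallel to the dimmer's
- pointer_mark (a point): brass pointer bar, 16 x 5 x 4 mm, fixed on the dimmer slab beside the track on its +x side (27.5 mm off the track's centre); its centre. It marks the night setting: the cap's middle line should be level with it along y. Axes parallel to the dimmer's
- soap1: soap carton, white with a green band, 70 mm long (its x) by 40 mm wide (its y) by 36 mm high, 0.09 kg, lying on the table; origin: centre of its underside. None from the start if this one is absent
- soap2: soap carton, white with a green band, 70 mm long (its x) by 40 mm wide (its y) by 36 mm high, 0.09 kg, lying on the table; origin: centre of its underside. None from the start if this one is absent
- tin1: round copper tea tin with a dark lid, 55 mm in diameter, 52 mm high, 0.1 kg, standing; origin: centre of its underside. None from the start if this one is absent
- tin2: round copper tea tin with a dark lid, 55 mm in diameter, 52 mm high, 0.1 kg, standing; origin: centre of its underside. None from the start if this one is absent
- tissues: blue tissue box, 100 x 200 x 70 mm; origin centre of underside, left where it stands
- clock: black alarm clock, 50 x 120 x 80 mm; origin centre of underside, left where it stands
- mug: white mug, 80 mm across, 90 mm high, handle at its +y; origin centre of underside, left where it stands
- remote: grey remote control, 160 x 45 x 20 mm; origin centre of underside, left where it stands
- spectacle_case: red spectacle case, 160 x 60 x 40 mm; origin centre of underside, left where it stands
- book: green book, 180 x 110 x 25 mm; origin centre of underside, left where it stands
Not all that is in view belongs to the job. What is shaped like the soap1 but turquoise is not meant.

How it is judged:
On the way, in this order (a step that is already met when the one before it is completed fails the run):
1. the dimmer is fully up (value of joint fader above 0.112 m), for 0.2 s.
2. the top tray is set squarely on either mat (((horizontal distance between tray3 and mat_red below 0.02 m and angle between the x axis of tray3 and the x axis of mat_red, either way round below 0.2 rad and z of tray3 in the frame of mat_red between -0.002 and 0.008 m and angle between tray3's own z axis and vertical below 0.08 rad) or (horizontal distance between tray3 and mat_blue below 0.02 m and angle between the x axis of tray3 and the x axis of mat_blue, either way round below 0.2 rad and z of tray3 in the frame of mat_blue between -0.002 and 0.008 m and angle between tray3's own z axis and vertical below 0.08 rad))), for 0.2 s.
3. both trays are on their mats, and every soap carton is in the tray on the red mat and every tin in the tray on the blue mat ((((horizontal distance between tray3 and mat_red below 0.02 m and angle between the x axis of tray3 and the x axis of mat_red, either way round below 0.2 rad and z of tray3 in the frame of mat_red between -0.002 and 0.008 m and angle between tray3's own z axis and vertical below 0.08 rad) and (horizontal distance between tray2 and mat_blue below 0.02 m and angle between the x axis of tray2 and the x axis of mat_blue, either way round below 0.2 rad and z of tray2 in the frame of mat_blue between -0.002 and 0.008 m and angle between tray2's own z axis and vertical below 0.08 rad)) or ((horizontal distance between tray3 and mat_blue below 0.02 m and angle between the x axis of tray3 and the x axis of mat_blue, either way round below 0.2 rad and z of tray3 in the frame of mat_blue between -0.002 and 0.008 m and angle between tray3's own z axis and vertical below 0.08 rad) and (horizontal distance between tray2 and mat_red below 0.02 m and angle between the x axis of tray2 and the x axis of mat_red, either way round below 0.2 rad and z of tray2 in the frame of mat_red between -0.002 and 0.008 m and angle between tray2's own z axis and vertical below 0.08 rad))) and x of soap1 in the frame of mat_red between -0.095 and 0.095 m and y of soap1 in the frame of mat_red between -0.065 and 0.065 m and z of soap1 in the frame of mat_red between 0.012 and 0.026 m and angle between each of soap1, soap2, tin1, tin2's own z axis and vertical below 0.15 rad and x of soap2 in the frame of mat_red between -0.095 and 0.095 m and y of soap2 in the frame of mat_red between -0.065 and 0.065 m and z of soap2 in the frame of mat_red between 0.012 and 0.026 m and x of tin1 in the frame of mat_blue between -0.095 and 0.095 m and y of tin1 in the frame of mat_blue between -0.065 and 0.065 m and z of tin1 in the frame of mat_blue between 0.012 and 0.026 m and x of tin2 in the frame of mat_blue between -0.095 and 0.095 m and y of tin2 in the frame of mat_blue between -0.065 and 0.065 m and z of tin2 in the frame of mat_blue between 0.012 and 0.026 m), for 0.2 s.
4. the dimmer's cap is level with the brass pointer (y of fader_top in the frame of pointer_mark between -0.007 and 0.007 m), for 0.2 s.
At the end, for the whole second after the job is handed in: tray3 and tray2 level on one mat each, within 20 mm of its centre and 0.2 rad of square; soaps on the floor of the red mat's tray, tins on that of the blue mat's, upright within 0.15 rad; tray1 within 30 mm of its start, level; cap within 7 mm of the pointer along the track; all at rest (all of step 3 and all of step 4 and distance of tray1 from where it was at the start of the episode below 0.03 m and angle between tray1's own z axis and vertical below 0.08 rad and linear speed of each of tray1, tray2, tray3, soap1, soap2, tin1, tin2 below 0.02 m/s); the robot touches nothing.
It fails at once if a bystander is moved more than 50 mm or knocked over (distance of any of tissues, clock, mug, remote, spectacle_case, book from where it was at the start of the episode above 0.05 m or angle between any of tissues, clock, mug, remote, spectacle_case, book's own z axis and vertical above 0.5 rad).
Of soap1, soap2, tin1, tin2 only 2 to 4 are there at a start; the rules pass over those that are not, and their reading is None.
At some moment in a run one of soap1, soap2, tin1, tin2 may be knocked a few centimetres aside while the robot is not near it.
It also fails if it takes over 210 s, if anything falls off the work surface, if the arm or the gripper's body presses on something with over 40 N, if the wrist force passes 120 N, or if a joint passes its speed limit or range.

## Robot

A 6-joint arm with a two-finger parallel gripper is mounted at the origin on the work surface. World frame = base frame: x ahead of the robot, y to its left, z up, the work surface at z = 0. Lengths are in m, angles in rad, forces in N, time in s.
With the tool pointing down it reaches from about 0.325 to 0.775 m from the base axis. Payload 9.3 kg.
Tool frame: the origin (TCP) lies midway between the tips of the shut fingers; the grasp point (between the pads) lies 19 mm behind it; z points along the fingers, y is the direction in which the jaws open and shut (so a half turn about z gives the same grasp; the last joint's range is limited). The gripper opens to 85 mm and grips with 20 to 120 N. Pads are 22 mm wide; open, the fingers measure 114 mm over their backs; the gripper's body (76 mm by 85 mm) begins 54 mm behind the grasp point. The pads swing forward as they close: fully open they stand 13 mm farther back than shut.
Start: joints at [0.968, 0.259, 0.021, 1.334, 0, 1.418], TCP at [0.239, 0.495, 0.231] pointing down, gripper open.
Joint ranges: [-3.04, 3.04], [-0.91, 1.82], [-1.04, 1.36], [-1.92, 1.95], [-1.52, 1.45], [-3.14, 3.14]. Speed limits (rad/s): [2.22, 2.22, 2.79, 3.14, 3.14, 3.14].

## Interface

Orientations are given as a unit quaternion [x, y, z, w].
In Python, from plant import manip, get_image, get_calibration, order gives the robot as it stands.
- The arm moves only by the tool servo_tool, never from a script. Its argument "increments" is a list that holds one entry, the list of rows, each a list of 4 numbers: the shift along the tool's x, y, z in mm, then the turn about the tool's z in units of 5 degrees (1.0 is 5 degrees). A call has 1 to 20 rows; each row is the pose to reach, as a shift and turn from the pose commanded when the call began, along the tool's axes at that moment; what a row does not reach only later rows make up. A row lasts 1/8 s, in which the tool goes at most 62.5 mm and 10.7 degrees, less where a joint would pass 70% of its speed; a pose out of reach is approached as far as the arm can. A call with a gripper value outside its range is refused whole. "claw" is the closure, from -1 (fully open) to 1 (shut), so that 0 is half open, set as the call begins (left out, the last holds). The fingers move at their own pace and stop on an object; "squeeze" is the grip in N (left out, the last holds). Time passes only in rows, so rows that repeat a pose let the fingers close. It gives the time, the measured TCP pose, the force and the opening at its end, in the units of the state.
- manip.observe(): the state, without advancing time (a new reading comes with each control period).
- get_image(name): name is "side" or "top"; returns the picture (400x640x3 uint8, red, green, blue); there is no depth.
- get_calibration(name): a dict with "camera_matrix" (3x3 intrinsics, pixels), "dist_coeffs" ([k1, k2, p1, p2, k3] as OpenCV has them; the pictures are not rectified), "rvec" (rotation vector, rad) and "tvec" (3), from world to camera coordinates, as OpenCV has them. Camera axes: x right, y down, z forward; pixel columns grow to the right and rows downward; lengths in m; the calibration is good to about 2 mm. A picture is of the moment at which its call begins. get_calibration takes no time and is no camera call.
- order.hand_in(): hands the job in, once; it reports no verdict.
The state is a dict: "clock": time; "qpos": joint angles; "qvel": joint speeds; "effort": joint torques, N m; "tool_pos": TCP position; "tool_rot": TCP orientation; "ft_force": force on the tool from outside, world axes, zero at the start; "torque": the same for the moment, N m; "gripper_width": finger opening in m.
Only numpy, scipy, OpenCV 4.12 (cv2) and the standard library are available. Lean on these libraries where they do the work, as an engineer would, in place of code of your own. Each camera call takes 0.05 s, during which the arm holds its last target. There are 200 camera calls.

## Working session

There is one attempt and no reset: what is moved stays moved. The work goes in short steps, Python scripts to look and compute and a tool call to move; the robot and the scene stay as the last step left them, time stands still between calls to the robot, and variables do not carry over. Pictures are saved under pics/ and viewed, about 12 in all and at most 16, crops included, and the job is handed in when it is done.

Besides the shell and the picture viewer there is one more tool, called after ">>>" by a JSON object that holds its "op" and its "data". servo_tool: Moves the arm, as the interface text tells. Its arguments: {"type":"object","properties":{"increments":{"type":"array","items":{"type":"array","items":{"type":"array","items":{"type":"number"}}}},"claw":{"type":"number"},"squeeze":{"type":"number"}},"required":["increments"]}

```bash
ls; mkdir -p pics; python3 - <<'E'
from plant import manip,get_image,get_calibration
import cv2
print(manip.observe())
for n in("top","side"):
    cv2.imwrite(f"pics/{n}0.png",get_image(n)[:,:,::-1]); print(get_calibration(n))
E
```

```text
pics
{'clock': 0.0, 'qpos': array([9.68450450e-01, 2.59142596e-01, 2.07377458e-02, 1.33373165e+00,
       2.62927099e-06, 1.41822078e+00]), 'qvel': array([-0.00190156,  0.00136601,  0.00116555,  0.00077426, -0.00064023,
       -0.00184224]), 'effort': array([-2.22721137e-03, -5.55647027e+01,  3.44532073e+01,  1.38233230e-02,
       -2.42264996e-04,  1.34808005e-05]), 'tool_pos': array([0.23893175, 0.49504763, 0.23068368]), 'tool_rot': array([ 2.22994372e-01,  9.74819502e-01, -6.22432687e-04, -2.48190895e-04]), 'ft_force': array([ 0.95381255,  0.37656042, -0.04969951]), 'torque': array([ 0.02011444, -0.02577351,  0.00605071]), 'gripper_width': 0.08560020823762406}
{'camera_matrix': array([[373.49597653,   0.        , 317.78285309],
       [  0.        , 373.49597653, 200.02139155],
       [  0.        ,   0.        ,   1.        ]]), 'dist_coeffs': array([-0.05288297,  0.        ,  0.        ,  0.        ,  0.        ]), 'rvec': array([ 2.09780582, -2.14961569,  0.14498344]), 'tvec': array([-0.0233456 ,  0.54257506,  0.9437743 ])}
{'camera_matrix': array([[378.52924804,   0.        , 312.30810468],
       [  0.        , 378.52924804, 197.05938948],
       [  0.        ,   0.        ,   1.        ]]), 'dist_coeffs': array([-0.08080444,  0.        ,  0.        ,  0.        ,  0.        ]), 'rvec': array([ 2.1450695 , -0.0519586 ,  0.02306752]), 'tvec': array([-0.51037527,  0.05232679,  1.20192333])}
```

View pics/top0.png

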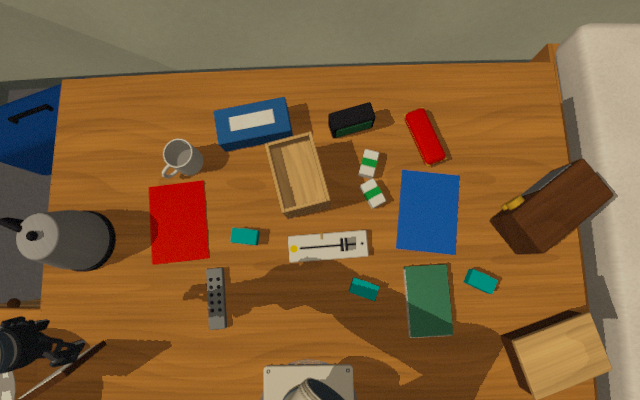

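View pics/side0.png

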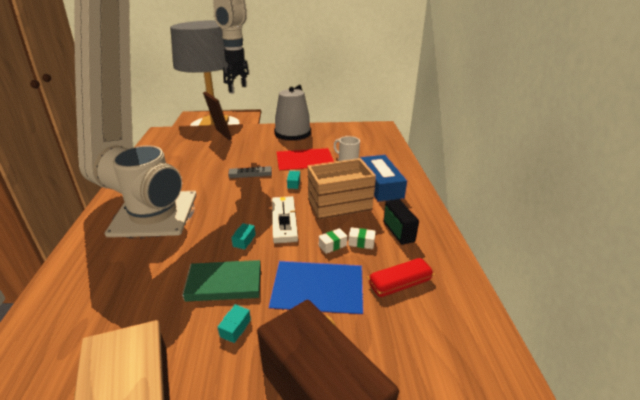

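```bash
cat > h.py <<'E'
import numpy as np,cv2
from plant import manip,get_image,get_calibration
def grab(n,f=None):
    im=np.ascontiguousarray(get_image(n)[:,:,::-1])
    if f: cv2.imwrite(f"pics/{f}.png",im)
    return im
def px2w(n,px,z):
    c=get_calibration(n);R=cv2.Rodrigues(c["rvec"])[0];t=c["tvec"]
    u=cv2.undistortPoints(np.array(px,float).reshape(-1,1,2),c["camera_matrix"],c["dist_coeffs"]).reshape(-1,2)
    d=np.c_[u,np.ones(len(u))]@R; o=-R.T@t
    return (o+d*((z-o[2])/d[:,2])[:,None])[:,:2]
def w2px(n,P):
    c=get_calibration(n)
    return cv2.projectPoints(np.array(P,float).reshape(-1,1,3),c["rvec"],c["tvec"],c["camera_matrix"],c["dist_coeffs"])[0].reshape(-1,2)
def rect(n,mask,z):
    k,_=cv2.findContours(mask.astype(np.uint8),cv2.RETR_EXTERNAL,cv2.CHAIN_APPROX_NONE)
    k=max(k,key=cv2.contourArea).reshape(-1,2)
    w=px2w(n,k,z)*1000
    (c,s,a)=cv2.minAreaRect(w.astype(np.float32))
    if s[0]<s[1]: s=s[::-1];a=a+90
    return np.round(c,1),np.round(s,1),round((a+90)%180-90,1)
def crop(im,x0,y0,x1,y1,s,f):
    cv2.imwrite(f"pics/{f}.png",cv2.resize(im[y0:y1,x0:x1],None,fx=s,fy=s,interpolation=cv2.INTER_CUBIC))
def move(tx,ty,tz=None,yaw=None):
    "tool-axis increments to world target; yaw= wanted jaw-axis (tool y) heading, deg mod 180"
    o=manip.observe();from scipy.spatial.transform import Rotation as S
    R=S.from_quat(o["tool_rot"]).as_matrix();p=o["tool_pos"]*1000
    d=R.T@(np.array([tx,ty,p[2] if tz is None else tz])-p)
    h=np.degrees(np.arctan2(R[1,1],R[0,1]))
    r=0 if yaw is None else ((yaw-h+90)%180-90)
    print("pos",p.round(1),"head",h.round(1),"inc",d.round(1),"turn units",round(-r/5,2),"q6",o["qpos"][5].round(2),"w",o["gripper_width"].round(4),"F",o["ft_force"].round(1),"t",o["clock"])
E
python3 - <<'E'
from h import *
im=cv2.imread("pics/top0.png").astype(int);b,g,r=im[:,:,0],im[:,:,1],im[:,:,2]
Y,X=np.mgrid[:400,:640]
box=lambda x0,y0,x1,y1:(X>=x0)&(X<x1)&(Y>=y0)&(Y<y1)
print("red",rect("top",(r>120)&(g<60)&(b<60)&box(130,170,230,280),.003))
print("blue",rect("top",(b>110)&(r<80)&box(380,160,480,265),.003))
for bx in((352,140,388,178),(352,176,392,214)):
    print("soap",rect("top",((np.minimum(np.minimum(r,g),b)>110)|((g>r+30)&(g>90)))&box(*bx),.036))
print("slab",rect("top",(np.minimum(np.minimum(r,g),b)>110)&box(280,222,376,270),.022))
im=im.astype(np.uint8)
crop(im,255,125,395,270,5.5,"c0")
move(300,300,200,0)
E
```

```text
red (array([498.2, 355.6]), array([220.1, 161.5]), 5.5)
blue (array([ 510. , -335.4]), array([218.3, 159.6]), -7.7)
soap (array([ 642.7, -176.2]), array([70.6, 40.5]), -16.0)
soap (array([ 559.6, -182.1]), array([71.5, 43.4]), 23.9)
slab (array([422. , -58.4]), array([208.1,  69.3]), -86.9)Traceback (most recent call last):
  File "<stdin>", line 12, in <module>
  File "h.py", line 31, in move
    print("pos",p.round(1),"head",h.round(1),"inc",d.round(1),"turn units",round(-r/5,2),"q6",o["qpos"][5].round(2),"w",o["gripper_width"].round(4),"F",o["ft_force"].round(1),"t",o["clock"])
                                                                                                                        ^^^^^^^^^^^^^^^^^^^^^^^^
AttributeError: 'float' object has no attribute 'round'
```

View pics/c0.png

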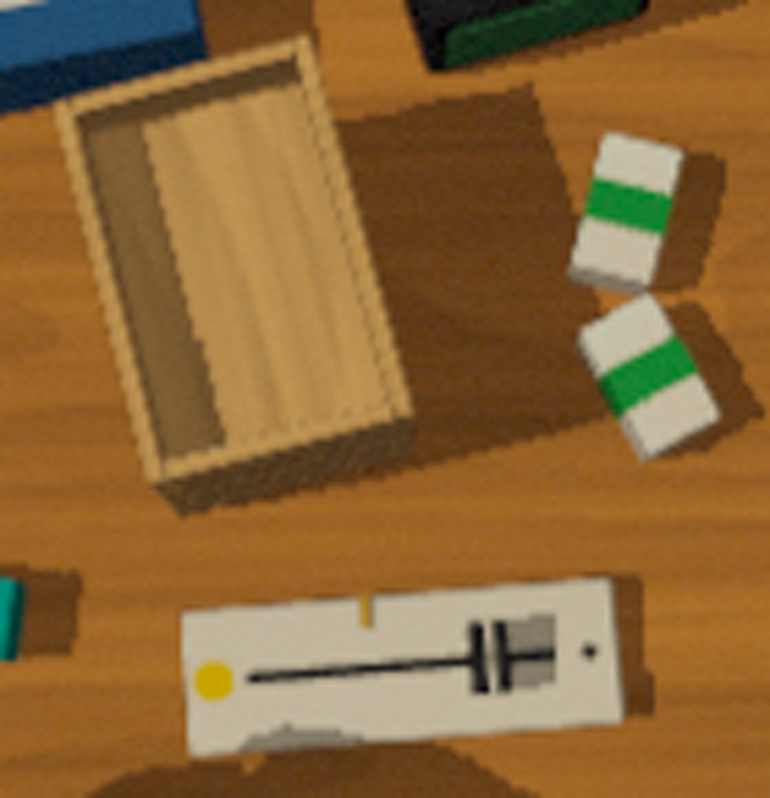

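```bash
sed -i 's/o\["gripper_width"\].round(4)/round(float(o["gripper_width"]),4)/' h.py; python3 - <<'E'
from h import *
C=lambda l:np.array(l)/5.5+[255,125]-0.4
w=px2w("top",C([(65,103),(305,42),(408,408),(158,476)]),.134)*1000
print("tray corners",w.round(1),w.mean(0)); print(cv2.minAreaRect(w.astype(np.float32)))
d=(w[1]+w[0]-w[2]-w[3]);print("heading",np.degrees(np.arctan2(d[1],d[0])))
print("cap",px2w("top",C([(491,657)]),.052)*1000,"ptr",px2w("top",C([(367,610)]),.026)*1000,"ydot,bdot",px2w("top",C([(213,682),(589,651)]),.022)*1000)
move(300,300,200,0)
E
```

```text
tray corners [[672.7  85.3]
 [697.8 -23.4]
 [529.3 -65.3]
 [502.2  44.3]] [600.49727895  10.21119804]
((600.6318969726562, 9.898017883300781), (175.36317443847656, 112.91624450683594), 13.510013580322266)
heading 13.730635049654433
cap [[ 424.0542451  -101.31023921]] ptr [[449.18812099 -43.41968343]] ydot,bdot [[ 416.51057906   31.80682036]
 [ 427.10962202 -149.78874886]]
pos [239.  495.1 230.7] head 64.2 inc [-139.8 -149.1   30.9] turn units 12.85 q6 1.42 w 0.0858 F [ 0.4 -0.4 -0.7] t 0.1
```

```bash
python3 -c "
from h import *
move(424,-101,150,93.3)"
```

```text
pos [239.  495.1 230.7] head 64.2 inc [-425.8 -456.3   81.2] turn units -5.81 q6 1.42 w 0.0858 F [ 0.4 -0.4 -0.7] t 0.1
```

>>> {"op": "servo_tool", "data": {"increments": [[[-426,-456,80,-5.8],[-426,-456,80,-5.8],[-426,-456,80,-5.8],[-426,-456,80,-5.8],[-426,-456,80,-5.8],[-426,-456,80,-5.8],[-426,-456,80,-5.8],[-426,-456,80,-5.8],[-426,-456,80,-5.8],[-426,-456,80,-5.8],[-426,-456,80,-5.8],[-426,-456,80,-5.8],[-426,-456,80,-5.8],[-426,-456,80,-5.8],[-426,-456,80,-5.8]]], "claw": -1, "squeeze": 25}}

```text
clock: 1.98
tool_pos: [0.4245, -0.0997, 0.1516]
tool_rot: [-0.029, 1.0, -0.0, 0.0]
ft_force: [-0.4, 0.6, 0.5]
gripper_width: 0.0851
```

```bash
python3 -c "
from h import *
move(424,-101,30,93.3)"
```

```text
pos [424.5 -99.7 151.6] head 93.3 inc [  0.6  -1.3 121.6] turn units 0.0 q6 -0.48 w 0.0851 F [-0.4  0.6  0.5] t 1.975
```

>>> {"op": "servo_tool", "data": {"increments": [[[0,-1,60,0],[0,-1,100,0],[0,-1,121,0],[0,-1,121,0],[0,-1,121,0],[0,-1,121,0]]]}}

```text
clock: 2.72
tool_pos: [0.4253, -0.1018, 0.0314]
tool_rot: [-0.028, 1.0, -0.0, 0.001]
ft_force: [-0.6, 0.7, -0.1]
gripper_width: 0.0857
```

>>> {"op": "servo_tool", "data": {"increments": [[[0,0,0,0],[0,0,0,0],[0,0,0,0],[0,0,0,0],[0,0,0,0],[0,0,0,0],[0,0,0,0],[0,0,0,0]]], "claw": 1}}

```text
clock: 3.72
tool_pos: [0.4246, -0.1016, 0.0304]
tool_rot: [-0.028, 1.0, -0.0, 0.0]
ft_force: [-1.6, 0.3, 5.0]
gripper_width: 0.0173
```

```bash
python3 - <<'E'
from h import *
n=np.radians(93.3);t=np.array([422,-58.5])+57.5*np.array([np.cos(n),np.sin(n)])
move(t[0],t[1]);E=grab("top")
crop(E,255,125,395,270,5.5,"c1")
E
```

```text
pos [ 424.6 -101.6   30.4] head 93.2 inc [  0.2 100.7  -0. ] turn units 0.0 q6 -0.48 w 0.0173 F [-1.6  0.3  5. ] t 3.725
```

>>> {"op": "servo_tool", "data": {"increments": [[[0,25,0,0],[0,50,0,0],[0,75,0,0],[0,95,0,0],[0,100,0,0],[0,101,0,0],[0,101,0,0],[0,101,0,0],[0,101,0,0]]]}}

```text
clock: 4.9
tool_pos: [0.419, -0.0011, 0.0304]
tool_rot: [-0.028, 1.0, 0.0, 0.0]
ft_force: [-1.3, 1.7, 6.2]
gripper_width: 0.0173
```

>>> {"op": "servo_tool", "data": {"increments": [[[0,0,0,0],[0,0,0,0],[0,0,0,0],[0,0,0,0],[0,0,-80,0],[0,0,-140,0],[0,0,-190,0],[0,0,-190,0],[0,0,-190,0]]], "claw": -1}}

```text
clock: 6.02
tool_pos: [0.4187, -0.0007, 0.2199]
tool_rot: [-0.028, 1.0, 0.0, 0.0]
ft_force: [-0.8, -0.0, -0.2]
gripper_width: 0.0854
```

```bash
python3 - <<'E'
from h import *
E=grab("top")
crop(E,255,125,395,270,5.5,"c1")
n=np.radians(13.7)
move(600,10)
# long walls centred at +-56 in tray y; short at +-86
for s in(1,-1):print("long wall",600-s*56*np.sin(n),10+s*56*np.cos(n), "short wall",600+s*86*np.cos(n),10+s*86*np.sin(n))
E
```

```text
pos [418.3  -0.6 219.2] head 93.2 inc [-182.     0.3   -0.3] turn units 0.0 q6 -0.26 w 0.0853 F [-0.2 -0.1 -0.3] t 6.075
long wall 586.7370638203254 64.40675071986819 short wall 683.5532243197976 30.368080561643207
long wall 613.2629361796746 -44.406750719868185 short wall 516.4467756802024 -10.368080561643207
```

View pics/c1.png

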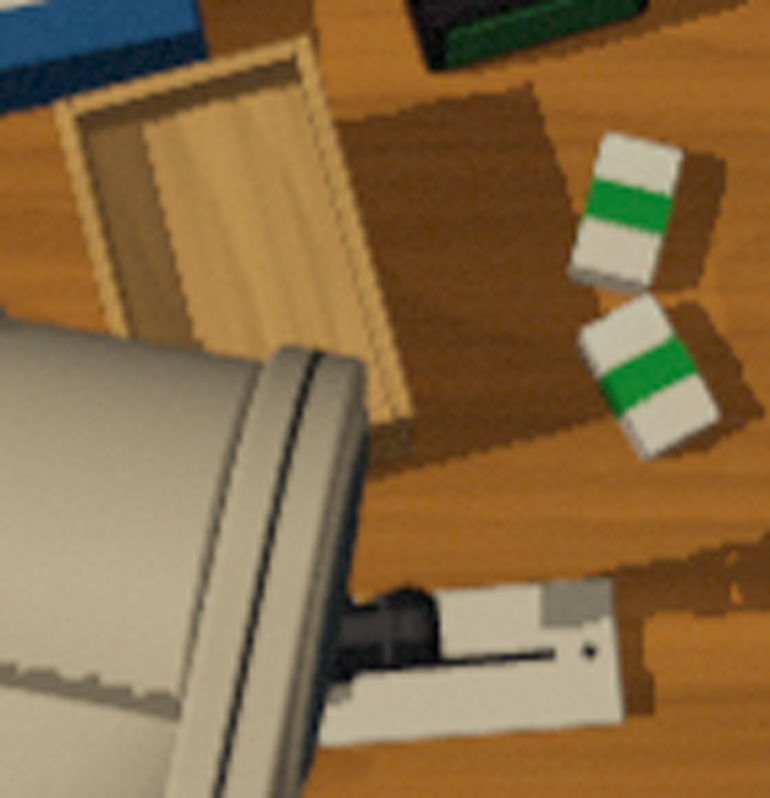

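```bash
python3 -c "
from h import *
move(613.3,-44.4,160,103.7)"
```

```text
pos [418.3  -0.6 219.2] head 93.2 inc [-192.3  -54.7   58.9] turn units -2.09 q6 -0.26 w 0.0853 F [-0.2 -0.1 -0.3] t 6.075
```

>>> {"op": "servo_tool", "data": {"increments": [[[-60,-18,0,-1],[-120,-36,0,-2.1],[-170,-50,20,-2.1],[-192,-55,50,-2.1],[-192,-55,59,-2.1],[-192,-55,59,-2.1],[-192,-55,59,-2.1]]], "claw": 0}}

```text
clock: 6.95
tool_pos: [0.6131, -0.0446, 0.1625]
tool_rot: [-0.12, 0.993, -0.0, 0.001]
ft_force: [0.3, -0.2, -0.1]
gripper_width: 0.0426
```

```bash
python3 - <<'E'
from h import *
move(613.3,-44.4,107,103.7)
E=grab("side")
crop(E,240,60,440,230,4,"c2")
E
```

```text
pos [613.1 -44.6 162.5] head 103.7 inc [-0.1  0.2 55.5] turn units 0.01 q6 -0.45 w 0.0426 F [ 0.3 -0.2 -0.1] t 6.95
```

View pics/c2.png

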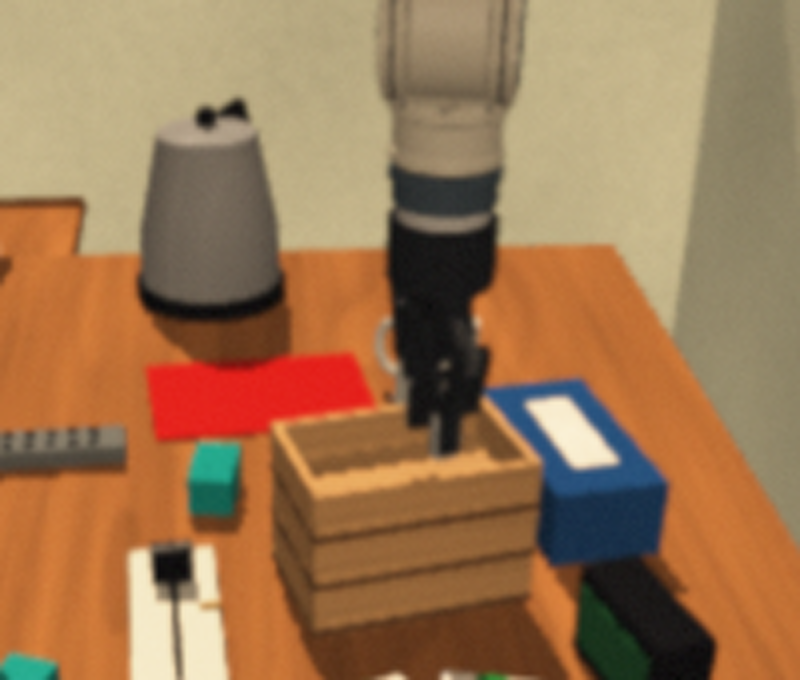

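The cap (crop 172,565) is at its far end, and the gripper stands over the middle of the near long wall of the top tray.

>>> {"op": "servo_tool", "data": {"increments": [[[0,0,30,0],[0,0,50,0],[0,0,55,0],[0,0,55,0],[0,0,55,0]]]}}

```text
clock: 7.62
tool_pos: [0.6142, -0.0449, 0.1075]
tool_rot: [-0.12, 0.993, -0.0, 0.001]
ft_force: [0.1, 1.2, 0.7]
gripper_width: 0.0429
```

>>> {"op": "servo_tool", "data": {"increments": [[[0,0,0,0],[0,0,0,0],[0,0,0,0],[0,0,0,0],[0,0,0,0],[0,0,0,0],[0,0,0,0]]], "claw": 1, "squeeze": 80}}

```text
clock: 8.5
tool_pos: [0.6139, -0.0449, 0.1069]
tool_rot: [-0.12, 0.993, -0.0, 0.0]
ft_force: [-1.1, 0.5, 6.5]
gripper_width: 0.0065
```

>>> {"op": "servo_tool", "data": {"increments": [[[0,0,-5,0],[0,0,-12,0],[0,0,-30,0],[0,0,-70,0],[0,0,-110,0],[0,0,-110,0],[0,0,-110,0]]]}}

```text
clock: 9.38
tool_pos: [0.6133, -0.0448, 0.2154]
tool_rot: [-0.12, 0.993, 0.0, -0.001]
ft_force: [0.3, 0.2, -3.7]
gripper_width: 0.0065
```

```bash
python3 - <<'E'
from h import *
E=grab("side","s3")
n=np.radians(5.5);t=np.array([498.2,355.6])-56*np.array([-np.sin(n),np.cos(n)])
move(t[0],t[1],None,95.5);print(t)
E=grab("top"); crop(E,240,100,400,240,4,"c3")
E
```

```text
pos [613.1 -44.8 214.9] head 103.7 inc [ 24.6 360.8   0.4] turn units 1.64 q6 -0.45 w 0.0065 F [ 0.2  0.3 -2.6] t 9.425
[503.56736214 299.85781289]
```

View pics/s3.png

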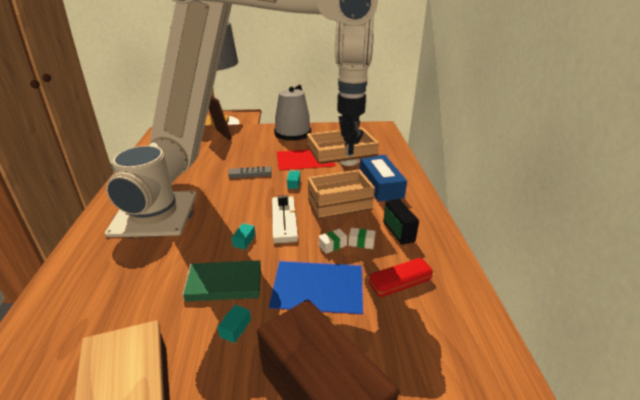

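The top tray is in the air, level. The pile now has two trays, and the left soap seems to have been knocked.

>>> {"op": "servo_tool", "data": {"increments": [[[3,30,0,0.2],[6,75,0,0.5],[10,125,0,0.8],[14,175,0,1.1],[17,225,0,1.4],[20,275,0,1.64],[23,320,0,1.64],[25,350,0,1.64],[25,361,0,1.64],[25,361,0,1.64],[25,361,0,1.64]]]}}

```text
clock: 10.85
tool_pos: [0.504, 0.299, 0.2159]
tool_rot: [-0.048, 0.999, -0.0, -0.0]
ft_force: [0.1, -0.1, -3.7]
gripper_width: 0.0061
```

>>> {"op": "servo_tool", "data": {"increments": [[[0,0,40,0],[0,0,80,0],[0,0,120,0],[0,0,145,0],[0,0,145,0],[0,0,145,0],[0,0,145,0]]]}}

```text
clock: 11.72
tool_pos: [0.5046, 0.3, 0.0727]
tool_rot: [-0.048, 0.999, 0.0, 0.001]
ft_force: [-0.0, -0.2, -3.4]
gripper_width: 0.0064
```

```bash
python3 - <<'E'
from h import *
move(503.6,299.9,27,95.5)
E=grab("top"); crop(E,130,130,330,280,4,"c4")
E
```

```text
pos [504.6 300.   72.7] head 95.5 inc [ 1.1 -0.  45.7] turn units 0.0 q6 0.3 w 0.0064 F [-0.  -0.2 -3.4] t 11.725
```

View pics/c4.png

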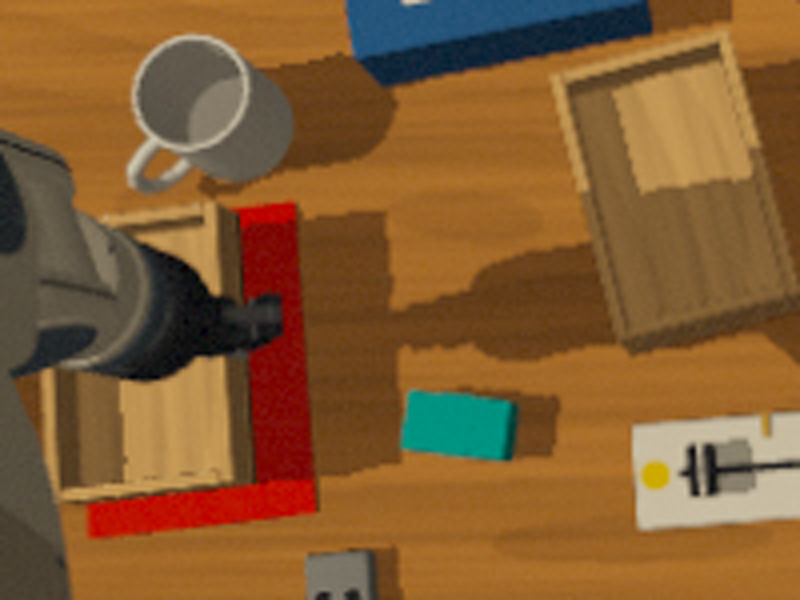

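```bash
python3 - <<'E'
from h import *
w=px2w("top",np.array([(248,487),(214,203),(58,498)])/4+[129.6,129.6],.099)*1000
n=np.radians(5.5);c=np.array([498.2,355.6]);R=np.array([[np.cos(n),-np.sin(n)],[np.sin(n),np.cos(n)]])
print(w,(w-c)@R)
E
```

```text
[[412.10511325 278.00278822]
 [593.08030416 306.07847262]
 [407.32011706 399.61710814]] [[-93.13588613 -68.9881404 ]
 [ 89.697066   -58.38741424]
 [-86.24263713  52.52491287]]
```

>>> {"op": "servo_tool", "data": {"increments": [[[1,3,25,0.4],[1,3,38,0.4],[1,3,42,0.4],[1,3,45,0.4],[1,3,46,0.4],[1,3,46,0.4],[1,3,46,0.4]]]}}

```text
clock: 12.65
tool_pos: [0.5028, 0.3029, 0.0259]
tool_rot: [-0.031, 1.0, 0.0, 0.001]
ft_force: [-0.2, -1.0, 3.3]
gripper_width: 0.0063
```

>>> {"op": "servo_tool", "data": {"increments": [[[0,0,0,0],[0,0,0,0],[0,0,0,0],[0,0,0,0],[0,0,-50,0],[0,0,-100,0],[0,-50,-150,0],[0,-100,-160,0],[0,-150,-160,0],[0,-200,-160,0],[0,-200,-160,0],[0,-200,-160,0]]], "claw": 0}}

```text
clock: 14.15
tool_pos: [0.5148, 0.1032, 0.1853]
tool_rot: [-0.03, 1.0, 0.0, 0.0]
ft_force: [0.0, 1.2, 0.7]
gripper_width: 0.0428
```

```bash
python3 - <<'E'
from h import *
move(0,0)
E=grab("top","t5"); crop(E,130,110,410,290,2.85,"c5")
E
```

```text
pos [514.8 103.2 185.3] head 93.5 inc [ 5.201e+02 -7.180e+01 -1.000e-01] turn units 0.0 q6 -0.02 w 0.0428 F [0.  1.2 0.7] t 14.15
```

View pics/c5.png

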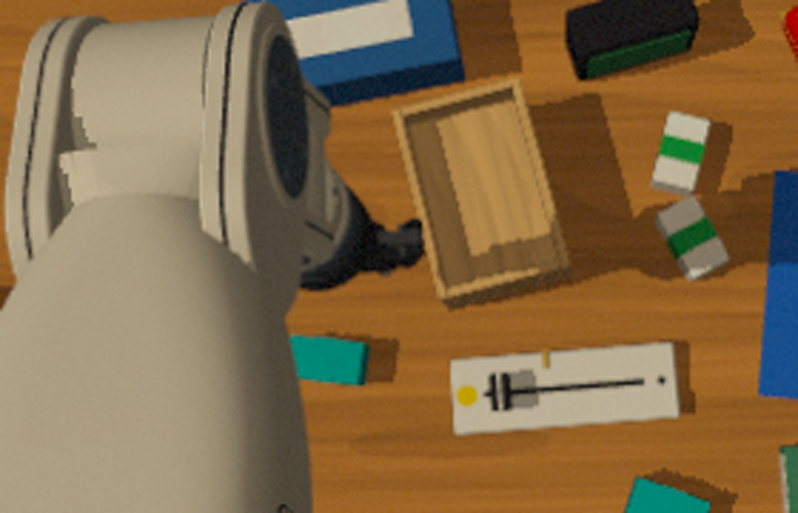

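```bash
python3 - <<'E'
from h import *
w=px2w("top",np.array([(395,110),(519,80),(567,268),(446,303)])/2.85+[129.7,109.7],.092)*1000
c=w.mean(0);d=w[0]+w[1]-w[2]-w[3];h=np.degrees(np.arctan2(d[1],d[0]));n=np.radians(h)
print(c,h,cv2.minAreaRect(w.astype(np.float32)))
t=c+56*np.array([-np.sin(n),np.cos(n)]);print(t)
move(t[0],t[1],120,h+90)
E
```

```text
[597.46971741   9.69807558] 13.444612639052048 ((598.475830078125, 8.638336181640625), (183.1627655029297, 115.81390380859375), 14.253143310546875)
[584.44942212  64.16340318]
pos [514.7 103.7 185.3] head 93.5 inc [-67.2 -43.8  65.3] turn units -1.98 q6 -0.02 w 0.0426 F [ 0.1 -0.5  0. ] t 14.2
```

>>> {"op": "servo_tool", "data": {"increments": [[[-40,-25,0,-1],[-68,-43,0,-2],[-68,-43,30,-2],[-68,-43,65,-2],[-68,-43,100,-2],[-68,-43,120,-2],[-68,-43,120,-2],[-68,-43,120,-2]]]}}

```text
clock: 15.2
tool_pos: [0.5857, 0.0653, 0.0661]
tool_rot: [-0.118, 0.993, -0.0, 0.0]
ft_force: [0.4, 1.4, -0.4]
gripper_width: 0.0425
```

>>> {"op": "servo_tool", "data": {"increments": [[[0,0,0,0],[0,0,0,0],[0,0,0,0],[0,0,0,0],[0,0,0,0],[0,0,0,0],[0,0,0,0]]], "claw": 1}}

```text
clock: 16.08
tool_pos: [0.5857, 0.0646, 0.0663]
tool_rot: [-0.118, 0.993, 0.0, 0.001]
ft_force: [-1.4, 1.7, 6.2]
gripper_width: 0.0069
```

>>> {"op": "servo_tool", "data": {"increments": [[[0,0,-5,0],[0,0,-12,0],[0,0,-30,0],[0,0,-70,0],[0,0,-120,0],[0,0,-140,0],[0,0,-140,0],[0,0,-140,0]]]}}

```text
clock: 17.08
tool_pos: [0.5847, 0.0644, 0.204]
tool_rot: [-0.118, 0.993, 0.0, -0.001]
ft_force: [0.1, -0.3, -3.7]
gripper_width: 0.0065
```

```bash
python3 - <<'E'
from h import *
n=np.radians(-7.7);t=np.array([510,-335.4])+56*np.array([-np.sin(n),np.cos(n)])
move(t[0],t[1],None,82.3);print(t)
grab("side","s6")
E
```

```text
pos [584.7  64.4 204. ] head 103.5 inc [ 1.458e+02 -3.191e+02  1.000e-01] turn units 4.24 q6 -0.27 w 0.0065 F [ 0.1 -0.3 -3.7] t 17.075
[ 517.50322638 -279.90494082]
```

View pics/s6.png

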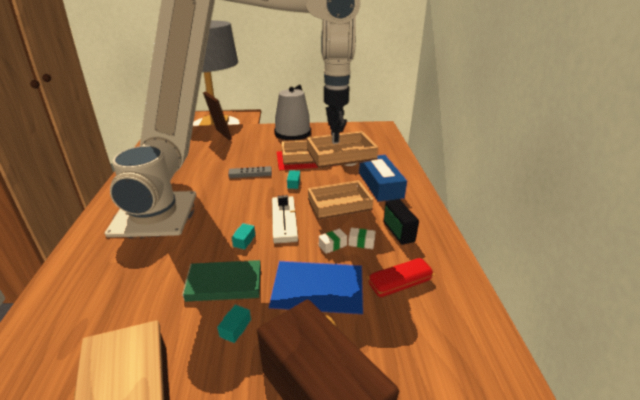

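Tray2 is held level; tray1 is alone on the pile's spot, and the first tray lies on the red mat.

>>> {"op": "servo_tool", "data": {"increments": [[[12,-25,0,0.4],[30,-65,0,0.9],[50,-110,0,1.5],[70,-155,0,2.1],[90,-200,0,2.7],[110,-245,0,3.3],[128,-285,0,3.9],[140,-308,0,4.2],[146,-319,0,4.2],[146,-319,0,4.2],[146,-319,0,4.2]]]}}

```text
clock: 18.5
tool_pos: [0.5181, -0.2788, 0.2051]
tool_rot: [0.065, 0.998, 0.0, -0.0]
ft_force: [-0.4, 0.2, -2.8]
gripper_width: 0.0069
```

>>> {"op": "servo_tool", "data": {"increments": [[[0,0,40,0],[0,0,80,0],[0,0,120,0],[0,0,135,0],[0,0,135,0],[0,0,135,0],[0,0,135,0]]]}}

```text
clock: 19.38
tool_pos: [0.5186, -0.2803, 0.0718]
tool_rot: [0.065, 0.998, -0.001, 0.001]
ft_force: [0.2, 0.4, -3.3]
gripper_width: 0.0061
```

```bash
python3 - <<'E'
from h import *
move(517.5,-279.9,27,82.3)
E=grab("top","t7"); crop(E,330,120,530,280,4,"c7")
E
```

```text
pos [ 518.6 -280.3   71.8] head 82.5 inc [ 1.2  0.3 44.8] turn units 0.05 q6 -0.51 w 0.0061 F [ 0.2  0.4 -3.3] t 19.375
```

View pics/c7.png

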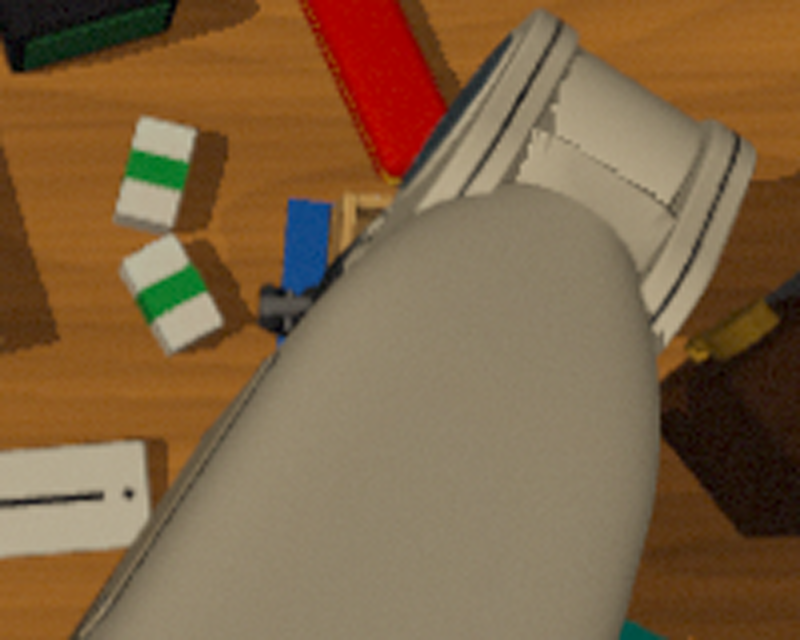

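>>> {"op": "servo_tool", "data": {"increments": [[[1,0,25,0],[1,0,37,0],[1,0,41,0],[1,0,44,0],[1,0,45,0],[1,0,45,0],[1,0,45,0]]]}}

```text
clock: 20.3
tool_pos: [0.5172, -0.2799, 0.0273]
tool_rot: [0.065, 0.998, -0.001, 0.001]
ft_force: [-5.4, 3.1, 10.4]
gripper_width: 0.0064
```

>>> {"op": "servo_tool", "data": {"increments": [[[0,0,0,0],[0,0,0,0],[0,0,0,0],[0,0,0,0],[0,0,-50,0],[0,0,-100,0],[0,50,-150,0],[0,100,-160,0],[0,150,-160,0],[0,200,-160,0],[0,250,-160,0],[0,300,-160,0],[0,300,-160,0],[0,300,-160,0]]], "claw": 0}}

```text
clock: 22.05
tool_pos: [0.5559, 0.0177, 0.1852]
tool_rot: [0.065, 0.998, -0.0, -0.0]
ft_force: [0.1, -0.1, 0.4]
gripper_width: 0.0422
```

```bash
python3 - <<'E'
from h import *
E=grab("top","t8"); crop(E,130,110,470,275,2.35,"c8")
im=E.astype(int);b,g,r=im[:,:,0],im[:,:,1],im[:,:,2]
Y,X=np.mgrid[:400,:640]
m=((np.minimum(np.minimum(r,g),b)>110)|((g>r+30)&(g>60)))&(X>350)&(X<395)&(Y>140)&(Y<215)
n,l,s,c=cv2.connectedComponentsWithStats(m.astype(np.uint8))
for i in range(1,n):
    if s[i,4]>100: print(c[i],rect("top",l==i,.036))
move(642.7,-176.2,150,74)
E
```

```text
[368.3313253  161.58433735] (array([ 643.1, -176. ]), array([69.9, 39.9]), -16.0)
[373.98905109 196.22262774] (array([ 552.2, -185.3]), array([53.9, 44. ]), 27.6)
pos [555.9  17.2 185.2] head 82.5 inc [-111.3 -180.4   35.2] turn units 1.7 q6 0.01 w 0.0429 F [-0.  -1.1  0.5] t 22.1
```

View pics/c8.png

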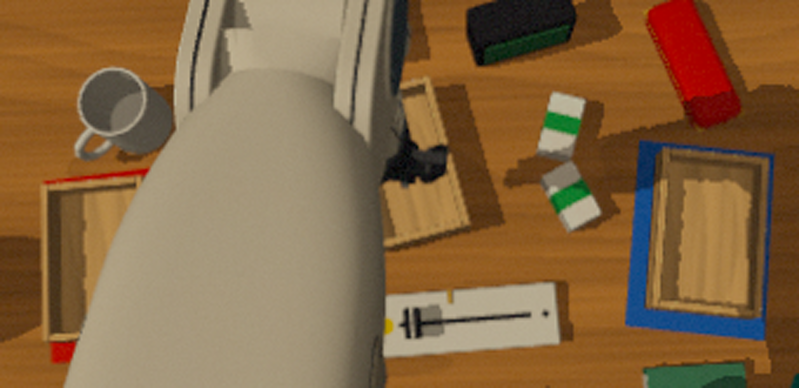

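```bash
python3 - <<'E'
from h import *
f=lambda l:px2w("top",np.array(l)/2.35+[129.6,109.6],.053)*1000
def loc(w,c,h):
    n=np.radians(h);return ((w-np.array(c))@np.array([[np.cos(n),-np.sin(n)],[np.sin(n),np.cos(n)]])).round(1)
print("blue",loc(f([(663,148),(770,159),(757,317),(650,312)]),(510,-335.4),-7.7))
print("red",loc(f([(45,341),(42,184)]),(498.2,355.6),5.5))
E
```

```text
blue [[ 89.8  61.3]
 [ 90.1 -59.2]
 [-87.8 -54.4]
 [-94.9  62.2]]
red [[-85.7  62.8]
 [ 93.7  58.2]]
```

```bash
python3 -c "
from h import *
move(643,-176,100,74)"
```

```text
pos [555.9  17.2 185.2] head 82.5 inc [-111.5 -180.1   85.2] turn units 1.7 q6 0.01 w 0.0429 F [-0.  -1.1  0.5] t 22.1
```

>>> {"op": "servo_tool", "data": {"increments": [[[-28,-45,0,0.5],[-56,-90,0,1],[-84,-135,20,1.7],[-105,-170,50,1.7],[-112,-180,80,1.7],[-112,-180,85,1.7],[-112,-180,85,1.7],[-112,-180,85,1.7]]], "claw": -0.5}}

```text
clock: 23.1
tool_pos: [0.6439, -0.175, 0.102]
tool_rot: [0.139, 0.99, -0.0, 0.001]
ft_force: [-0.8, 0.9, -0.1]
gripper_width: 0.0642
```

```bash
python3 - <<'E'
from h import *
move(643,-176,3,74)
E=grab("top","t9")
im=E.astype(int);b,g,r=im[:,:,0],im[:,:,1],im[:,:,2]
Y,X=np.mgrid[:400,:640]
for bx in((342,140,392,178),(342,176,398,218)):
    m=((np.minimum(np.minimum(r,g),b)>100)|((g>r+30)&(g>60)))&(X>bx[0])&(X<bx[2])&(Y>bx[1])&(Y<bx[3]); 
    print(m.sum(), rect("top",m,.036))
crop(E,320,120,440,220,5,"c9")
E
```

```text
pos [ 643.9 -175.   102. ] head 74.1 inc [ 0.8 -1.2 99. ] turn units 0.01 q6 -0.11 w 0.0642 F [-0.8  0.9 -0.1] t 23.1
1813 (array([ 652.6, -172.7]), array([131.4, 100.9]), 88.3)
2255 (array([ 548. , -176.2]), array([145.4, 108.2]), 88.4)
```

View pics/c9.png

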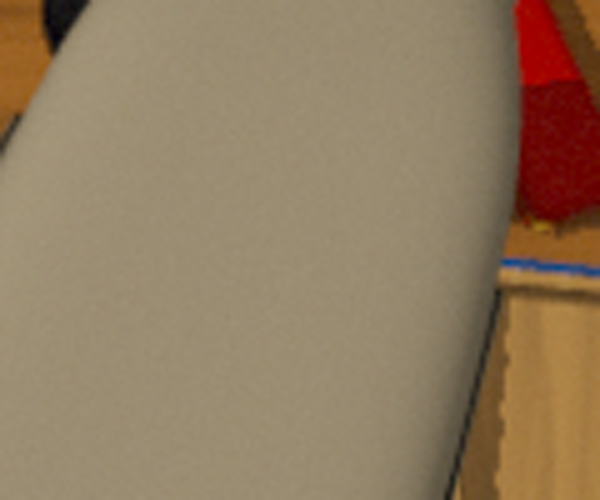

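The arm hides both soaps here. I'll go down on the position measured twice.

>>> {"op": "servo_tool", "data": {"increments": [[[0,-1,50,0],[0,-1,85,0],[0,-1,98,0],[0,-1,98,0],[0,-1,98,0]]]}}

```text
clock: 23.78
tool_pos: [0.6443, -0.1765, 0.0041]
tool_rot: [0.139, 0.99, -0.0, 0.001]
ft_force: [-0.0, -0.9, 0.2]
gripper_width: 0.0639
```

>>> {"op": "servo_tool", "data": {"increments": [[[0,0,0,0],[0,0,0,0],[0,0,0,0],[0,0,0,0],[0,0,0,0],[0,0,0,0]]], "claw": 1, "squeeze": 30}}

```text
clock: 24.52
tool_pos: [0.644, -0.1765, 0.0036]
tool_rot: [0.139, 0.99, -0.0, 0.001]
ft_force: [-1.5, -0.1, 6.6]
gripper_width: 0.0396
```

>>> {"op": "servo_tool", "data": {"increments": [[[0,0,-10,0],[0,0,-40,0],[0,0,-90,0],[0,0,-130,0],[0,0,-130,0],[0,0,-130,0]]]}}

```text
clock: 25.28
tool_pos: [0.643, -0.1761, 0.132]
tool_rot: [0.139, 0.99, 0.0, -0.0]
ft_force: [-1.0, 0.5, -2.2]
gripper_width: 0.0398
```

```bash
python3 -c "
from h import *
move(541,360,None,94.5)"
```

```text
pos [ 643.  -176.1  132. ] head 74.0 inc [2.456e+02 4.874e+02 1.000e-01] turn units -4.09 q6 -0.11 w 0.0398 F [-1.   0.5 -2.2] t 25.275
```

>>> {"op": "servo_tool", "data": {"increments": [[[22,45,-15,-0.4],[47,94,-15,-0.9],[74,147,-15,-1.4],[101,200,-15,-2],[128,254,-15,-2.5],[155,308,-15,-3],[182,361,-15,-3.5],[208,412,-15,-4],[230,456,-15,-4.1],[243,482,-15,-4.1],[246,487,-15,-4.1],[246,487,-15,-4.1],[246,487,-15,-4.1]]]}}

```text
clock: 26.9
tool_pos: [0.541, 0.3585, 0.1469]
tool_rot: [-0.039, 0.999, -0.0, -0.0]
ft_force: [0.7, 0.0, -0.5]
gripper_width: 0.0395
```

```bash
python3 -c "
from h import *
move(541,360,23,94.5)"
```

```text
pos [541.  358.5 146.9] head 94.5 inc [ -0.2   1.6 123.9] turn units -0.01 q6 0.38 w 0.0395 F [ 0.7  0.  -0.5] t 26.9
```

>>> {"op": "servo_tool", "data": {"increments": [[[0,1,50,0],[0,1,90,0],[0,1,112,0],[0,1,120,0],[0,1,122,0],[0,1,122,0],[0,1,122,0]]]}}

```text
clock: 27.78
tool_pos: [0.5412, 0.3608, 0.0263]
tool_rot: [-0.04, 0.999, 0.0, 0.001]
ft_force: [-0.4, 0.3, -0.6]
gripper_width: 0.04
```

>>> {"op": "servo_tool", "data": {"increments": [[[0,0,0,0],[0,0,0,0],[0,0,0,0],[0,0,-10,0],[0,0,-50,0],[0,0,-100,0],[0,-50,-130,0],[0,-110,-130,0],[0,-170,-130,0],[0,-230,-130,0],[0,-230,-130,0],[0,-230,-130,0]]], "claw": -0.2}}

```text
clock: 29.28
tool_pos: [0.559, 0.1312, 0.1559]
tool_rot: [-0.039, 0.999, 0.0, 0.0]
ft_force: [0.3, 1.4, 0.4]
gripper_width: 0.0513
```

```bash
python3 - <<'E'
from h import *
E=grab("top","t10")
im=E.astype(int);b,g,r=im[:,:,0],im[:,:,1],im[:,:,2]
Y,X=np.mgrid[:400,:640]
m=((np.minimum(np.minimum(r,g),b)>110)|((g>r+30)&(g>60)))&(X>335)&(X<395)&(Y>140)&(Y<222)
n,l,s,c=cv2.connectedComponentsWithStats(m.astype(np.uint8))
for i in range(1,n):
    if s[i,4]>100: print(c[i],rect("top",l==i,.036))
cv2.imwrite("pics/c10.png",np.hstack([cv2.resize(E[150:280,130:260],None,fx=3,fy=3),cv2.resize(E[135:265,330:460],None,fx=3,fy=3)]))
move(559.6,-182,100,114)
E
```

```text
[373.5083612  195.84615385] (array([ 553.2, -184.2]), array([58.5, 44.6]), 23.5)
pos [558.9 131.9 155.7] head 94.5 inc [  24.2 -313.    55.6] turn units -3.89 q6 0.01 w 0.0513 F [-0.1  0.4 -0.3] t 29.325
```

View pics/c10.png

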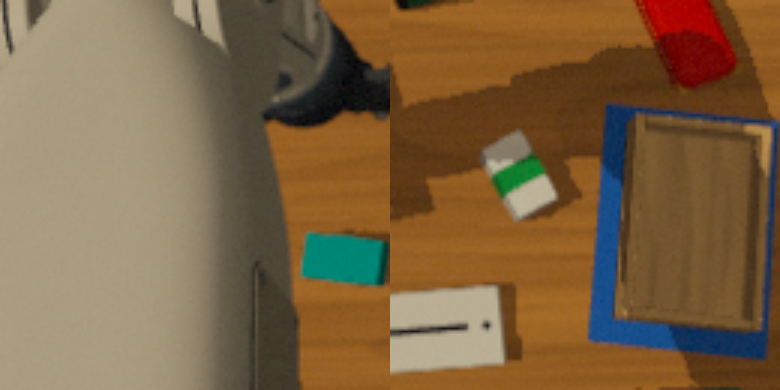

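Soap 2 is unmoved, at about (373,193) in the full picture.

>>> {"op": "servo_tool", "data": {"increments": [[[4,-45,0,-0.6],[8,-100,0,-1.2],[12,-155,0,-1.9],[16,-210,0,-2.6],[20,-262,10,-3.3],[23,-298,30,-3.9],[24,-313,50,-3.9],[24,-313,56,-3.9],[24,-313,56,-3.9],[24,-313,56,-3.9]]], "claw": -0.5}}

```text
clock: 30.58
tool_pos: [0.5603, -0.1814, 0.1002]
tool_rot: [-0.209, 0.978, -0.0, 0.001]
ft_force: [-0.8, 0.6, -0.4]
gripper_width: 0.064
```

```bash
python3 -c "
from h import *
move(560,-182,4,114)"
```

```text
pos [ 560.3 -181.4  100.2] head 114.1 inc [ 0.6 -0.3 96.2] turn units 0.03 q6 -0.88 w 0.064 F [-0.8  0.6 -0.4] t 30.575
```

>>> {"op": "servo_tool", "data": {"increments": [[[0,0,50,0],[0,0,85,0],[0,0,96,0],[0,0,96,0],[0,0,96,0]]]}}

```text
clock: 31.2
tool_pos: [0.5607, -0.1828, 0.0049]
tool_rot: [-0.208, 0.978, -0.001, 0.001]
ft_force: [-0.1, 0.5, -0.5]
gripper_width: 0.0646
```

>>> {"op": "servo_tool", "data": {"increments": [[[0,0,0,0],[0,0,0,0],[0,0,0,0],[0,0,0,0],[0,0,0,0],[0,0,0,0]]], "claw": 1}}

```text
clock: 31.95
tool_pos: [0.5603, -0.1829, 0.0046]
tool_rot: [-0.208, 0.978, -0.001, 0.001]
ft_force: [-1.1, 1.1, 5.3]
gripper_width: 0.0399
```

>>> {"op": "servo_tool", "data": {"increments": [[[0,0,-10,0],[0,0,-40,0],[0,0,-90,0],[0,0,-140,0],[0,0,-140,0],[0,0,-140,0]]]}}

```text
clock: 32.7
tool_pos: [0.5594, -0.1825, 0.1434]
tool_rot: [-0.208, 0.978, -0.0, 0.0]
ft_force: [-0.1, 0.3, -0.7]
gripper_width: 0.0398
```

```bash
python3 -c "
from h import *
move(461.4,352,None,94.5)"
```

```text
pos [ 559.4 -182.5  143.4] head 114.0 inc [-128.1  528.1   -0. ] turn units 3.9 q6 -0.88 w 0.0398 F [-0.1  0.3 -0.7] t 32.7
```

>>> {"op": "servo_tool", "data": {"increments": [[[-10,43,0,0.4],[-22,92,0,0.8],[-35,145,0,1.3],[-48,198,0,1.8],[-61,251,0,2.3],[-74,304,0,2.8],[-87,357,0,3.3],[-100,410,0,3.9],[-112,461,0,3.9],[-122,503,0,3.9],[-127,524,0,3.9],[-128,528,0,3.9],[-128,528,0,3.9],[-128,528,0,3.9]]]}}

```text
clock: 34.45
tool_pos: [0.4619, 0.3507, 0.1432]
tool_rot: [-0.039, 0.999, -0.0, -0.0]
ft_force: [-0.1, -0.5, -0.8]
gripper_width: 0.0398
```

```bash
python3 - <<'E'
from h import *
move(461.4,352,27,94.5)
E=grab("side","s11"); cv2.imwrite("pics/c11.png",cv2.resize(E[100:200,230:390],None,fx=4,fy=4))
E
```

```text
pos [461.9 350.7 143.2] head 94.4 inc [  0.4   1.4 116.2] turn units -0.01 q6 0.43 w 0.0398 F [-0.1 -0.5 -0.8] t 34.45
```

View pics/c11.png

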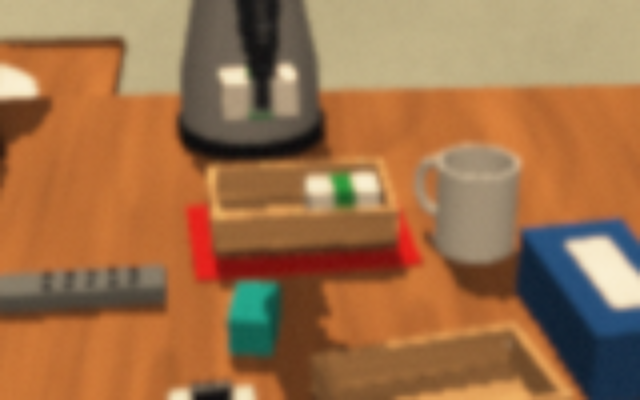

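Soap 1 lies flat at the far end of the red tray, and soap 2 is held level. I'm placing it now.

>>> {"op": "servo_tool", "data": {"increments": [[[0,1,50,0],[0,1,90,0],[0,1,108,0],[0,1,114,0],[0,1,117,0],[0,1,117,0],[0,1,117,0]]]}}

```text
clock: 35.38
tool_pos: [0.4619, 0.353, 0.0271]
tool_rot: [-0.04, 0.999, 0.0, 0.001]
ft_force: [0.2, -0.0, -1.2]
gripper_width: 0.0399
```

>>> {"op": "servo_tool", "data": {"increments": [[[0,0,0,0],[0,0,0,0],[0,0,0,0],[0,0,-10,0],[0,0,-50,0],[0,0,-100,0],[0,-50,-130,0],[0,-110,-130,0],[0,-170,-130,0],[0,-230,-130,0],[0,-290,-130,0],[0,-350,-130,0],[0,-350,-130,0],[0,-350,-130,0]]], "claw": -0.2}}

```text
clock: 37.12
tool_pos: [0.4891, 0.0039, 0.1567]
tool_rot: [-0.039, 0.999, 0.0, 0.0]
ft_force: [0.3, -0.2, 0.0]
gripper_width: 0.0509
```

```bash
python3 - <<'E'
from h import *
n=np.radians(93.3);t=np.array([422,-58.5])+58.5*np.array([np.cos(n),np.sin(n)])
move(t[0],t[1],100,93.3);print(t)
E=grab("top","t12"); S=grab("side","s12")
cv2.imwrite("pics/c12.png",np.hstack([cv2.resize(E[150:280,130:260],None,fx=3,fy=3),cv2.resize(S[120:220,260:360],None,fx=3.9,fy=3.9)]))
b,g,r=[E[:,:,i].astype(int) for i in range(3)]
sub=(r>130)&(r-b>80)&(g-b>40)
ys,xs=np.nonzero(sub[225:245,310:335]);print("ptr px",len(xs),[(x+310,y+225,tuple(E[y+225,x+310])) for x,y in list(zip(xs,ys))[:6]])
E
```

```text
pos [489.1   3.9 156.7] head 94.5 inc [70.6  1.5 56.7] turn units 0.23 q6 -0.24 w 0.0509 F [ 0.3 -0.2  0. ] t 37.125
[ 4.18632504e+02 -9.70037281e-02]
ptr px 201 [(np.int64(310), np.int64(225), (np.uint8(37), np.uint8(98), np.uint8(155))), (np.int64(311), np.int64(225), (np.uint8(33), np.uint8(97), np.uint8(153))), (np.int64(312), np.int64(225), (np.uint8(38), np.uint8(101), np.uint8(155))), (np.int64(313), np.int64(225), (np.uint8(37), np.uint8(100), np.uint8(154))), (np.int64(314), np.int64(225), (np.uint8(39), np.uint8(101), np.uint8(157))), (np.int64(315), np.int64(225), (np.uint8(34), np.uint8(96), np.uint8(152)))]
```

View pics/c12.png

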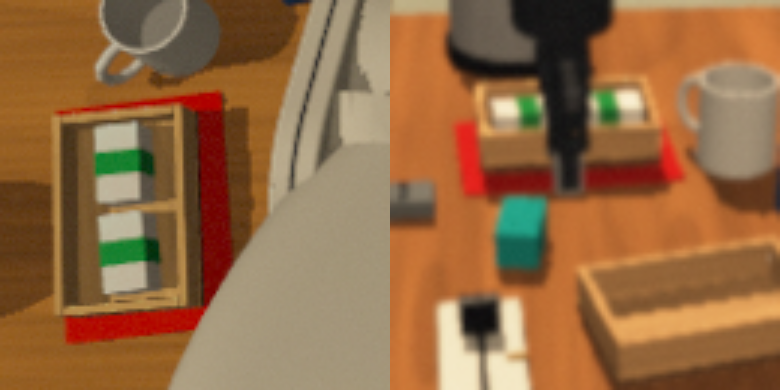

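```bash
python3 - <<'E'
from h import *
u=np.array([-.0576,.9983]);c=np.array([422,-58.5])
P=np.array([(451,296)])/2.35+[129.6,109.6],np.array([(546,358.5)])/2.85+[129.7,109.7],np.array([(367,610)])/5.5+[254.6,124.6]
for p in P:
    w=px2w("top",p,.025)*1000; print(p,w,(w-c)@u)
w=px2w("top",np.array([(55,115),(182,105),(200,305),(60,312)])/3+[129.7,149.7],.053)*1000
n=np.radians(5.5);print(((w-[498.2,355.6])@np.array([[np.cos(n),-np.sin(n)],[np.sin(n),np.cos(n)]])).round(1))
# subpixel pointer from t5, slab side strip brass saturation
for f in("top0","t5","t8"):
    im=cv2.imread(f"pics/{f}.png");s=cv2.cvtColor(im,cv2.COLOR_BGR2HSV)[234:238,310:335,1].astype(float).mean(0)
    s=np.clip(s-np.median(s)-15,0,None);print(f,(s*np.arange(310,335)).sum()/s.sum())
E
```

```text
[[321.51489362 235.55744681]] [[449.11661911 -43.89682697]] [13.01643038]
[[321.27894737 235.48947368]] [[449.31192108 -43.27470419]] [13.62624616]
[[321.32727273 235.50909091]] [[449.25682028 -43.4017743 ]] [13.50256587]
[[ 93.1  56.7]
 [ 87.6 -60.3]
 [-91.4 -64.8]
 [-83.4  60.1]]
top0 320.9296424452134
t5 320.9316037735849
t8 320.9194097616345
```

>>> {"op": "servo_tool", "data": {"increments": [[[40,1,0,0.2],[70,1,0,0.2],[70,1,40,0.2],[70,1,57,0.2],[70,1,57,0.2],[70,1,57,0.2]]]}}

```text
clock: 37.98
tool_pos: [0.4197, 0.0, 0.1]
tool_rot: [-0.032, 1.0, -0.0, 0.0]
ft_force: [0.2, 0.4, 1.1]
gripper_width: 0.0514
```

```bash
python3 -c "
from h import *
move(418.7,-0.9,30,93.3)"
```

```text
pos [419.7   0.  100. ] head 93.6 inc [ 1.2 -0.8 70. ] turn units 0.06 q6 -0.26 w 0.0514 F [0.2 0.4 1.1] t 37.975
```

>>> {"op": "servo_tool", "data": {"increments": [[[1,-1,40,0],[1,-1,65,0],[1,-1,70,0],[1,-1,70,0],[1,-1,70,0]]]}}

```text
clock: 38.6
tool_pos: [0.4192, -0.0018, 0.0304]
tool_rot: [-0.031, 1.0, -0.0, 0.001]
ft_force: [-0.1, -0.5, -0.3]
gripper_width: 0.0513
```

>>> {"op": "servo_tool", "data": {"increments": [[[0,0,0,0],[0,0,0,0],[0,0,0,0],[0,0,0,0],[0,0,0,0],[0,0,0,0]]], "claw": 1, "squeeze": 25}}

```text
clock: 39.35
tool_pos: [0.4186, -0.0017, 0.0298]
tool_rot: [-0.031, 1.0, -0.0, 0.0]
ft_force: [-1.2, -0.1, 5.5]
gripper_width: 0.0176
```

```bash
python3 -c "
from h import *
move(421.2,-44.7,30)"
```

```text
pos [418.6  -1.7  29.8] head 93.5 inc [  0.1 -43.   -0.2] turn units 0.0 q6 -0.27 w 0.0176 F [-1.2 -0.1  5.5] t 39.35
```

Now slide it down, release, rise, and back off to the side so the camera can see it.

>>> {"op": "servo_tool", "data": {"increments": [[[0,-15,0,0],[0,-30,0,0],[0,-40,0,0],[0,-43,0,0],[0,-43,0,0],[0,-43,0,0],[0,-43,0,0]]]}}

```text
clock: 40.22
tool_pos: [0.421, -0.045, 0.0298]
tool_rot: [-0.031, 1.0, -0.001, 0.0]
ft_force: [-1.8, -0.8, 7.1]
gripper_width: 0.0176
```

>>> {"op": "servo_tool", "data": {"increments": [[[0,0,0,0],[0,0,0,0],[0,0,0,0],[0,0,0,0],[0,0,-60,0],[0,0,-110,0],[0,50,-150,0],[0,110,-150,0],[0,170,-150,0],[0,230,-150,0],[0,290,-150,0],[0,290,-150,0],[0,290,-150,0]]], "claw": -0.2}}

```text
clock: 41.85
tool_pos: [0.4028, 0.2448, 0.179]
tool_rot: [-0.031, 1.0, -0.0, -0.0]
ft_force: [1.0, -1.1, 0.7]
gripper_width: 0.0515
```

```bash
python3 - <<'E'
from h import *
move(0,0)
E=grab("top","t13"); S=grab("side","s13")
cv2.imwrite("pics/c13.png",np.vstack([cv2.resize(E[130:270,250:480],None,fx=3.3,fy=3.3)[:420,:740],cv2.resize(S[130:190,230:460],(740,176))]))
E
```

```text
pos [402.8 244.8 179. ] head 93.6 inc [ 4.174e+02 -2.190e+02  4.000e-01] turn units 0.0 q6 0.31 w 0.0515 F [ 1.  -1.1  0.7] t 41.85
```

View pics/c13.png

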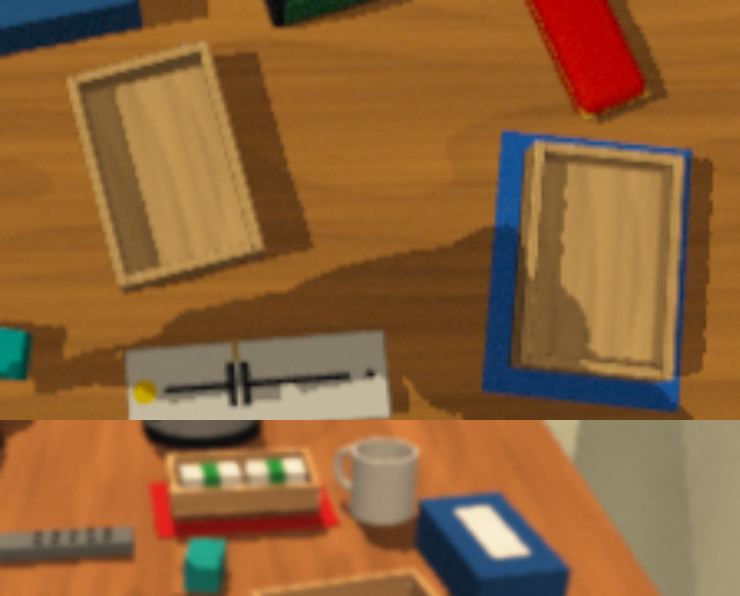

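```bash
python3 - <<'E'
from h import *
u=np.array([-.0576,.9983]);f=lambda p,z:px2w("top",np.array([p])/3.3+[249.65,129.65],z)*1000
a=f((238,384),.052);b=f((235,350),.026);print(a,b,(a-b)@u)
w=f((75,82),.05),f((207,46),.05),f((262,250),.05),f((125,288),.05);print("tray1",np.mean(w,0))
from plant import order
if abs((a-b)@u)<5: print(order.hand_in())
E
```

```text
[[420.39399776 -44.39370303]] [[448.68417374 -42.17360806]] [-0.58680667]
tray1 [[596.99830116   8.73030462]]
the job is handed in; nothing more can be done
None
```

The job is done and handed in at about 42 s of the 210 s; `hand_in` gives no verdict, so these are my own last checks.

- **Dimmer up:** I slid it to about 0.118 m, read from the gripper's position, and the cap stood at the yellow end in the pictures.
- **Trays:** the top tray is on the red mat and the next on the blue mat. Rim corners put both within about 5 mm of the mat's centre and within about 3° of square. The spare's centre measures (597, 9) mm; my earlier estimates of the pile's centre were (600, 10) and (597, 10).
- **Cartons and tins:** both soap cartons lie end to end, flat, on the floor of the red mat's tray. I saw no tea tins in any picture, so the blue mat's tray is empty. The turquoise boxes and the bystanders were left alone.
- **Dimmer down:** the cap's line measures 0.6 mm from the brass pointer along the track, against 7 mm allowed. The gripper was clear of everything at the end.

No check failed. The arm hid the first soap during its grasp, so that one went on a position measured twice beforehand. The opening and a later picture confirmed it was held and placed.

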